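# Pass a carton over the sprung stop of a transfer lane

### The job

A flat brown carton waits on the transfer lane behind two stop studs that stand up from a sprung plate between the rails. With a fingertip, press the plate down behind the carton and keep it down while the finger slides along the plate and pushes the carton over the sunken studs, until the whole carton is beyond them; then let go so that the studs spring up again behind it. Only push the carton: do not lift or tip it, and leave the other things on the bench where they are.

Things in the scene. Friction and masses are not known exactly. Their poses are not given: they have to be found in the camera images.
- lane: Fixed aluminium lane on the bench, 350 (x) x 136 (y) x 50 mm high, open above. Origin: centre of underside; +x = direction of travel, to a low end wall (inner face x = 165 mm); +z up. Two white slide rails along x at y = +-36 mm, 12 mm wide, tops at z = 34 mm, 60 mm clear gap between them, carry the carton. Side guides 115 mm apart inside, tops at z = 45 mm.
- plate_top (a point): Centre of the top of the ribbed steel spring plate that lies between the rails, 250 mm long (along the lane) x 48 mm wide: lane x = -150 to +100 mm. Moves with the plate; lane z = 32 mm when up (2 mm below the rail tops). Nothing stands on the plate, so a finger can slide along its whole length, also between the studs. Axes as the lane's.
- stop_plate (a joint): How far the spring plate and its studs are pressed down, m: 0 = up, 0.013 = bottom. It moves straight down wherever on its length it is pressed; about 5 N starts it, about 9 N holds it at the bottom; it springs up when let go. From 0.009 on the studs are below the rail tops and the carton can pass.
- stop_line (a point): Point on the lane midway between the two stop studs, at rail-top height (lane x = 50 mm, z = 34 mm); axes as the lane's. The studs, 9 mm thick, move with the plate; they stand outside the rails at lane y = +-47 mm and rise 9 mm above the rail tops when up.
- carton: The flat brown carton on the lane, 65 mm long (its x, along the lane) x 110 mm wide (its y, across the lane) x 40 mm high, about 0.18 kg. Loose; it lies on the rails, its front at first short of the studs and its rear face over the plate. Origin: centre of its underside.
- blue_carton: Bystander: blue carton 100 x 68 x 45 mm standing on the bench beside the lane. Origin: centre of its underside.
- screwdriver: Bystander: screwdriver, 203 mm long, 27 mm thick, lying on the robot's side of the lane. Origin: centre of its underside.
- connector: Bystander: grey round connector, 27 mm thick, 53 mm high, standing beside the lane. Origin: centre of its underside.
- tape_brown: Bystander: roll of brown tape, 110 mm across, 48 mm high, to the right of the lane. Origin: centre of its underside.
- mouse: Bystander: computer mouse 108 x 62 x 36 mm, to the right. Origin: centre of its underside.

How it is judged (in metres and radians):
On the way, in this order (a step that is already met when the one before it is completed fails the run):
1. the plate is pressed down while the carton is still before the studs (value of joint stop_plate above 0.008 m and x of carton in the frame of lane below 0.02 m), for 0.1 s.
2. the carton is wholly past the studs (x of carton in the frame of lane between 0.085 and 0.137 m and z of carton in the frame of lane between 0.03 and 0.039 m and angle between carton's own z axis and vertical below 0.08 rad), for 0.1 s.
At the end, for the whole second after the job is handed in: The carton lies flat on the rails, at rest, wholly past the studs (its centre 85 to 137 mm along the lane's x), and the studs are up again behind it (plate within 2 mm of its top position) (all of step 2 and value of joint stop_plate below 0.002 m and linear speed of carton below 0.01 m/s); the robot touches nothing.
It fails at once if the carton is lifted more than 7 mm off the rails or tipped more than 0.17 rad (z of carton in the frame of lane above 0.041 m or angle between carton's own z axis and vertical above 0.17 rad).
It fails at once if the plate is let up while the carton is over the studs (x of carton in the frame of lane between 0.022 and 0.078 m and value of joint stop_plate below 0.006 m).
It fails at once if another thing on the bench is moved more than 20 mm (distance of any of blue_carton, screwdriver, connector, tape_brown, mouse from where it was at the start of the episode above 0.02 m).
It also fails if it takes over 38 s, if anything falls off the work surface, if the arm or the gripper's body presses on something with over 40 N, if the wrist force passes 120 N, or if a joint passes its speed limit or range.

### The arm

A 6-joint arm with a two-finger parallel gripper is mounted at the origin on a cart in front of the work surface, level with it; the furniture and walls round the work are solid. World frame = base frame: x ahead of the robot, y to its left, z up, the work surface at z = 0. Lengths are in m, angles in degrees, forces in N, time in s.
With the tool pointing down it reaches from about 0.4 to 0.825 m from the base axis. Payload 7 kg.
Tool frame: the origin (TCP) lies midway between the tips of the shut fingers; the grasp point (between the pads) lies 19 mm behind it; z points along the fingers, y is the direction in which the jaws open and shut (so a half turn about z gives the same grasp; the last joint's range is limited). The gripper opens to 88 mm and grips with 3 to 60 N. Pads are 19 mm wide; open, the fingers measure 130 mm over their backs; the gripper's body (78 mm by 193 mm) begins 47 mm behind the grasp point.
Start: joints at [-57.806, 20.546, 0.682, 0, -70.136, -16.507], TCP at [0.182, -0.65, 0.227] pointing down, gripper open.
Joint ranges: [-176.03, 176.03], [-82.01, 121.73], [-58.28, 71.71], [-173.87, 95.51], [-174.79, -0.11], [-173.66, 173.66]. Speed limits (degrees/s): [136.94, 136.94, 172.46, 180, 180, 180].

### API

Orientations are given as [roll, pitch, yaw] about the fixed x, y, z axes, in that order (R = Rz(yaw) Ry(pitch) Rx(roll)).
In Python, from plant import r gives the robot as it stands. The module is installed in compiled form; this text tells all that it offers.
- The arm moves only by the tool send_rows, never from a script. Its argument "motion" is a list of rows, each an object with "travel": the shift along the tool's x, y, z in m, a list of three; "spin": the turn about the tool's z in degrees. In form: [{"travel": [tx, ty, tz], "spin": spin}, ...]. A call has 1 to 5 rows; each row shifts and turns the pose as measured when the row begins, along the tool's axes as they then stand; what a row does not reach is not made up. A row lasts 1/12 s, in which the tool goes at most 41.7 mm and 7.16 degrees, less where a joint would pass 70% of its speed; a pose out of reach is approached as far as the arm can. A call is refused whole if a number of a shift passes 0.0417 or a number of a turn 7.16, either way. A call with a gripper value outside its range is refused whole. "gripper" is the gripper command: -1 is shut, 1 is fully open, values between are in proportion, set as the call begins (left out, the last holds). The fingers move at their own pace and stop on an object; "squeeze" is the grip in N (left out, the last holds). Time passes only in rows, so rows that do not move let the fingers close. It gives the time, the measured TCP pose, the force and the opening at its end, in the units of the state.
- r.get_state(): the state, without advancing time (a new reading comes with each control period).
- r.capture(name): name is "side" or "top"; returns (picture, depth): 420x560x3 uint8, blue, green, red; 420x560 float32, m along the optical axis (not along the pixel's ray), 0 where there is no reading.
- r.get_calibration(name): a dict with "fov_y" (degrees; the focal length in pixels is half the picture's height over the tangent of half this angle, whatever the lens; pixels are square), "cx", "cy" (the principal point, pixels), "origin" and "orientation" of the camera in the world. Camera axes: x right, y down, z forward; pixel columns grow to the right and rows downward; lengths in m; the calibration is good to about 2 mm. A picture is of the moment at which its call begins. get_calibration takes no time and is no camera call.
- r.close_job(): hands the job in, once; it reports no verdict.
Trained networks look in the newest picture that a camera, given by its name, has taken for a name from the list of things; names that differ only in an ending like _2 or _b are one class to them, and where a whole thing is asked for, a point or a joint stands for the part that bears it (a point fixed in the world has none). Each returns a list of dicts, best first, with "conf" (0 to 1); they miss things now and then, are a little off and sometimes report something else, mostly with a low value. They report only what shows in the picture. A call takes as long as a camera call.
- r.boxes_of(camera, target): "at" ([x, y, z] in m, in the coordinates of the camera as it stood for that picture, good to about 4 mm: the middle of the surface that is visible of it).
- r.pinpoint(camera, target): "at" ([x, y, z] in m, in the coordinates of the camera as it stood for that picture, good to about 4 mm: a listed point, or the origin of a listed thing).
The state is a dict: "time_s": time; "joints": joint angles; "qd": joint speeds; "joint_torque": joint torques, N m; "tcp_pos": TCP position; "eef_rot": TCP orientation; "contact_force": force on the tool from outside, world axes, zero at the start; "moment": the same for the moment, N m; "gripper_width": finger opening in m.
Only numpy, scipy, OpenCV 4.12 (cv2) and the standard library are available. Lean on these libraries where they do the work, as an engineer would, in place of code of your own. Each camera call takes 0.05 s, during which the arm holds its last target. There are 200 camera calls.

## Working session

There is one attempt and no reset: what is moved stays moved. The work goes in short steps, Python scripts to look and compute and a tool call to move; the robot and the scene stay as the last step left them, time stands still between calls to the robot, and variables do not carry over. Pictures are saved under pics/ and viewed, about 8 in all and at most 12, crops included, and the job is handed in when it is done.

Besides the shell and the picture viewer there is one more tool, called after "Emit:" by a JSON object that holds its "name" and its "arguments". send_rows: Moves the arm, as the interface text tells. Its arguments: {"type":"object","properties":{"motion":{"type":"array"},"gripper":{"type":"number"},"squeeze":{"type":"number"}},"required":["motion"]}

```bash
mkdir -p pics; cat > h.py <<'E'
import numpy as np, cv2
from scipy.spatial.transform import Rotation as R
from plant import r
def T(c):
    k=r.get_calibration(c); o=np.array(k["orientation"],float)
    M=R.from_euler('xyz',o,degrees=True).as_matrix() if o.size==3 else (o if o.shape==(3,3) else None)
    return k,M,np.array(k["origin"])
def world(c,p):
    k,M,o=T(c); return M@np.array(p)+o
def cloud(c,d):
    k,M,o=T(c); f=d.shape[0]/2/np.tan(np.radians(k["fov_y"]/2))
    v,u=np.mgrid[:d.shape[0],:d.shape[1]]
    P=np.stack([(u-k["cx"])/f*d,(v-k["cy"])/f*d,d],-1); return P@M.T+o
E
python3 - <<'E'
from h import *
for c in("top","side"):
    print(r.get_calibration(c))
    im,d=r.capture(c); cv2.imwrite(f"pics/{c}0.png",im); np.save(f"{c}0.npy",d)
    for t in("lane","plate_top","stop_line","carton","screwdriver","blue_carton","connector"):
        for q in r.pinpoint(c,t)[:2]: print(c,t,round(q["conf"],2),world(c,q["at"]).round(3))
print(r.get_state())
E
```

```text
{'fov_y': 54.38791275370356, 'cx': 284.69623971692135, 'cy': 212.27763762745894, 'origin': array([ 0.42189536, -0.14372945,  0.95527802]), 'orientation': array([-172.71300909,   -0.19633713,  -88.57278263])}
top lane 0.61 [ 0.547 -0.085  0.002]
top plate_top 0.72 [ 0.556 -0.113  0.034]
top plate_top 0.47 [ 0.441 -0.116  0.001]
top stop_line 0.88 [ 0.536 -0.041  0.036]
top carton 0.93 [ 0.549 -0.086  0.035]
top carton 0.16 [ 0.443 -0.117  0.   ]
top screwdriver 0.61 [ 0.447 -0.116  0.001]
top blue_carton 0.63 [ 0.666  0.011 -0.001]
top blue_carton 0.36 [ 0.444 -0.121  0.001]
top connector 0.54 [ 0.671 -0.136 -0.007]
{'fov_y': 48.93271581441887, 'cx': 275.53501231453265, 'cy': 209.26326597141875, 'origin': array([0.49766628, 0.90490052, 0.59216361]), 'orientation': array([-1.16236676e+02,  1.36440546e-01, -1.76371919e+02])}
side lane 0.95 [ 0.552 -0.09  -0.002]
side plate_top 0.38 [ 0.432 -0.434  0.003]
side stop_line 0.86 [ 0.541 -0.04   0.035]
side carton 0.33 [ 0.542 -0.039  0.034]
side screwdriver 0.75 [ 0.448 -0.115 -0.004]
side blue_carton 0.86 [ 0.664  0.014 -0.002]
side connector 0.43 [ 0.676 -0.128 -0.003]
{'time_s': 0.8, 'joints': array([-5.78040180e+01,  2.05433149e+01,  6.82461501e-01, -1.06835829e-03,
       -7.01346769e+01, -1.65065410e+01]), 'qd': array([ 0.0013984 ,  0.06794759,  0.00125286, -0.03223843, -0.01733266,
        0.01731615]), 'joint_torque': array([ 2.34126746e-04, -5.82289267e+01,  2.93286341e+01,  7.00227007e+00,
        1.25569213e-02,  1.01364463e-05]), 'tcp_pos': array([ 0.18251867, -0.64984092,  0.2265961 ]), 'eef_rot': array([-1.79996000e+02,  2.23336571e-03, -1.64310922e+02]), 'contact_force': array([-0.47437641,  0.24335879,  0.86902574]), 'moment': array([-0.00705936,  0.00310777, -0.1110759 ]), 'gripper_width': 0.08755676947469054}
```

View pics/top0.png

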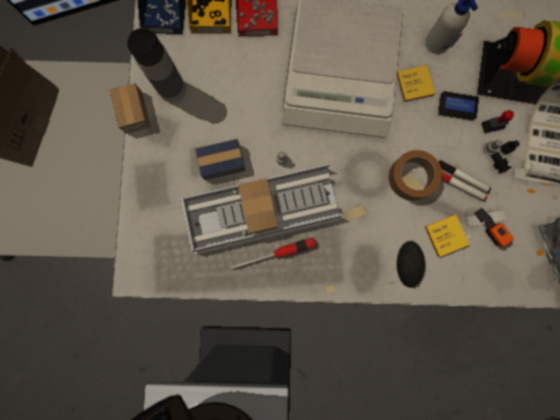

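```bash
python3 - <<'E'
from h import *
P=cloud("top",np.load("top0.npy")); d=np.load("top0.npy")
m=(d>0)&(P[...,2]>.03)&(abs(P[...,0]-.55)<.14)&(abs(P[...,1]+.085)<.25)
h,_=np.histogram(P[...,2][m],bins=np.arange(.03,.1,.005)); print(h)
for lo,hi,n in((.066,.085,'carton'),(.04,.056,'guides')):
    q=m&(P[...,2]>lo)&(P[...,2]<hi); a=P[q]
    print(n,cv2.minAreaRect(a[:,:2].astype(np.float32)),a[:,2].mean(),len(a))
    z=np.zeros(d.shape,np.uint8); z[q]=255; cv2.imwrite(f"pics/m_{n}.png",z)
E
```

```text
[2425  631  884 1008   92    8   10    8  973  509    0    0    0    0]
carton ((0.5490131974220276, -0.08339293301105499), (0.11047904193401337, 0.06517359614372253), 14.192486763000488) 0.07438419109219038 1489
guides ((0.600990355014801, -0.07570208609104156), (0.22840651869773865, 0.3487139642238617), 14.94930362701416) 0.04541217407657969 1986
```

The top view shows the lane at about (260,205) px, tilted by some 14°, with the carton at (257,205). Travel is to image left (+y). The screwdriver is at (275,253), the connector at (283,158) and the blue carton at (220,158). Next I refine the lane frame.

```bash
python3 - <<'E'
from h import *
d=np.load("top0.npy");P=cloud("top",d); c=np.array([.549,-.088]); th=np.radians(104.5)
for i in range(4):
    e=np.array([np.cos(th),np.sin(th)]); n=np.array([-e[1],e[0]])
    x=(P[...,:2]-c)@e; y=(P[...,:2]-c)@n
    q=(d>0)&(P[...,2]>.028)&(P[...,2]<.055)&(abs(y)<.073)&(abs(x)<.19)
    a=P[q][:,:2].astype(np.float32); rc=cv2.minAreaRect(a); b=cv2.boxPoints(rc)
    l=b[1]-b[0] if np.linalg.norm(b[1]-b[0])>np.linalg.norm(b[2]-b[1]) else b[2]-b[1]
    if l@e<0:l=-l
    c=np.array(rc[0]); th=np.arctan2(l[1],l[0]); print(rc,np.degrees(th))
e=np.array([np.cos(th),np.sin(th)]); n=np.array([-e[1],e[0]])
L=lambda p:((np.array(p)[:2]-c)@e, (np.array(p)[:2]-c)@n)
print("carton",L([.549,-.0834]),"stop",L([.5385,-.0405]))
x=(P[...,:2]-c)@e; y=(P[...,:2]-c)@n
for xx in np.arange(-.18,.185,.01):
    s=(d>0)&(abs(x-xx)<.005); f=lambda w:np.round(1e3*np.median(P[...,2][s&w]),0) if (s&w).any() else None
    print(round(xx,3),f(abs(y)<.015),f(abs(y-.036)<.005),f(abs(y+.036)<.005),f(abs(abs(y)-.047)<.004))
g=(d>0)&(P[...,2]>.06)&(abs(P[...,0]-.55)<.3)&(abs(P[...,1]+.08)<.3)
G=P[g]; xs=(G[:,:2]-c)@e; ys=(G[:,:2]-c)@n
k=~((abs(ys)<.07)&(abs(xs)<.1)); print("nearest tall things:",np.c_[xs,ys,G[:,2]][k][np.argsort(np.hypot(xs,ys)[k])[:200:25]].round(3))
E
```

```text
((0.5503247380256653, -0.08921073377132416), (0.12362396717071533, 0.34871387481689453), 14.93139362335205) 104.93138
((0.5503247380256653, -0.08921073377132416), (0.12362396717071533, 0.34871387481689453), 14.93139362335205) 104.93138
((0.5503247380256653, -0.08921073377132416), (0.12362396717071533, 0.34871387481689453), 14.93139362335205) 104.93138
((0.5503247380256653, -0.08921073377132416), (0.12362396717071533, 0.34871387481689453), 14.93139362335205) 104.93138
carton (np.float64(0.005955869471129882), np.float64(-0.00021719801262374755)) stop (np.float64(0.0501128056159587), np.float64(-0.0011254374726151393))
-0.18 1.0 1.0 0.0 0.0
-0.17 5.0 32.0 33.0 5.0
-0.16 6.0 35.0 33.0 7.0
-0.15 31.0 34.0 33.0 5.0
-0.14 33.0 35.0 34.0 6.0
-0.13 32.0 34.0 34.0 4.0
-0.12 33.0 34.0 34.0 6.0
-0.11 32.0 34.0 35.0 5.0
-0.1 33.0 35.0 34.0 5.0
-0.09 32.0 34.0 34.0 6.0
-0.08 32.0 34.0 33.0 5.0
-0.07 32.0 34.0 34.0 5.0
-0.06 32.0 35.0 34.0 5.0
-0.05 32.0 35.0 34.0 5.0
-0.04 33.0 34.0 34.0 5.0
-0.03 33.0 35.0 33.0 5.0
-0.02 75.0 74.0 74.0 74.0
-0.01 75.0 74.0 74.0 74.0
0.0 75.0 75.0 74.0 74.0
0.01 75.0 74.0 74.0 74.0
0.02 74.0 75.0 74.0 74.0
0.03 75.0 74.0 75.0 74.0
0.04 37.0 35.0 34.0 73.0
0.05 32.0 34.0 34.0 41.0
0.06 32.0 34.0 34.0 6.0
0.07 33.0 34.0 34.0 6.0
0.08 32.0 34.0 34.0 5.0
0.09 33.0 34.0 33.0 5.0
0.1 32.0 34.0 34.0 5.0
0.11 6.0 34.0 35.0 6.0
0.12 5.0 34.0 35.0 5.0
0.13 5.0 34.0 33.0 6.0
0.14 5.0 34.0 34.0 5.0
0.15 5.0 34.0 33.0 5.0
0.16 5.0 34.0 33.0 5.0
0.17 37.0 48.0 49.0 40.0
0.18 1.0 1.0 2.0 -0.0
nearest tall things: [[-0.127 -0.213  0.06 ]
 [-0.137 -0.227  0.061]
 [-0.187 -0.198  0.061]
 [-0.184 -0.207  0.06 ]
 [-0.198 -0.197  0.063]
 [-0.137 -0.246  0.063]
 [-0.135 -0.249  0.062]
 [-0.184 -0.218  0.062]]
```

Emit:
{"name": "send_rows", "arguments": {"motion": [{"travel": [0,0,0],"spin": -7.1},{"travel": [0,0,0],"spin": -7.1},{"travel": [0,0,0],"spin": -7.1},{"travel": [0,0,0],"spin": -7.1},{"travel": [0,0,0],"spin": -7.1}], "gripper": -1}}

```text
time_s: 1.22
tcp_pos: [0.1824, -0.6498, 0.2267]
eef_rot: [-180.0, 0.0, -128.4]
contact_force: [-0.6, 0.4, -0.3]
gripper_width: 0.0596
```

Emit:
{"name": "send_rows", "arguments": {"motion": [{"travel": [0,0,0],"spin": -7.1},{"travel": [0,0,0],"spin": -7.1},{"travel": [0,0,0],"spin": -7.1},{"travel": [0,0,0],"spin": -7.1},{"travel": [0,0,0],"spin": -7.1}]}}

```text
time_s: 1.63
tcp_pos: [0.1824, -0.6498, 0.2268]
eef_rot: [-180.0, -0.0, -92.6]
contact_force: [1.0, 0.5, -0.8]
gripper_width: 0.0265
```

Emit:
{"name": "send_rows", "arguments": {"motion": [{"travel": [0,0,0],"spin": -7.1},{"travel": [0,0,0],"spin": -7.1},{"travel": [0,0,0],"spin": -3.6},{"travel": [-0.024,-0.031,0],"spin": 0},{"travel": [-0.024,-0.031,0],"spin": 0}]}}

```text
time_s: 2.05
tcp_pos: [0.2262, -0.5895, 0.225]
eef_rot: [179.9, 0.0, -74.3]
contact_force: [1.3, 0.6, -0.1]
gripper_width: 0.0006
```

Emit:
{"name": "send_rows", "arguments": {"motion": [{"travel": [-0.024,-0.031,0],"spin": 0},{"travel": [-0.024,-0.031,0],"spin": 0},{"travel": [-0.024,-0.031,0],"spin": 0},{"travel": [-0.024,-0.031,0],"spin": 0},{"travel": [-0.024,-0.031,0],"spin": 0}]}}

```text
time_s: 2.47
tcp_pos: [0.3456, -0.426, 0.2243]
eef_rot: [179.9, 0.0, -74.6]
contact_force: [1.0, -0.9, 0.8]
gripper_width: 0.0004
```

Emit:
{"name": "send_rows", "arguments": {"motion": [{"travel": [-0.024,-0.031,0],"spin": 0},{"travel": [-0.024,-0.031,0],"spin": 0},{"travel": [-0.024,-0.031,0],"spin": 0},{"travel": [-0.024,-0.031,0],"spin": 0},{"travel": [-0.024,-0.031,0],"spin": 0}]}}

```text
time_s: 2.88
tcp_pos: [0.4672, -0.2603, 0.2262]
eef_rot: [-179.9, -0.1, -74.6]
contact_force: [0.3, -0.4, -0.0]
gripper_width: 0.0004
```

Emit:
{"name": "send_rows", "arguments": {"motion": [{"travel": [-0.0195,-0.031,0],"spin": 0},{"travel": [-0.0195,-0.031,0],"spin": 0},{"travel": [-0.0195,-0.031,0],"spin": 0},{"travel": [-0.0195,-0.031,0],"spin": 0},{"travel": [0,0,0],"spin": 0.5}]}}

```text
time_s: 3.3
tcp_pos: [0.5734, -0.1401, 0.2284]
eef_rot: [-179.6, -0.2, -74.7]
contact_force: [-0.8, -1.4, 0.1]
gripper_width: 0.0005
```

Emit:
{"name": "send_rows", "arguments": {"motion": [{"travel": [0,0,0.03],"spin": 0},{"travel": [0,0,0.03],"spin": 0},{"travel": [0,0,0.03],"spin": 0},{"travel": [0,0,0.02],"spin": 0},{"travel": [0,0,0],"spin": 0}]}}

```text
time_s: 3.72
tcp_pos: [0.5792, -0.1366, 0.1172]
eef_rot: [-179.2, -0.3, -74.4]
contact_force: [-0.4, 0.4, -0.4]
gripper_width: 0.0002
```

```bash
cat >> h.py <<'E'
LC=np.array([.5503,-.0892]); TH=104.8
def lane(p):
    t=np.radians(TH); e=np.array([np.cos(t),np.sin(t)]); n=np.array([-e[1],e[0]]); v=np.array(p)[:2]-LC
    return np.round([v@e,v@n,p[2]],4)
def look(i):
    for c in("top","side"):
        im,d=r.capture(c); cv2.imwrite(f"pics/{c}{i}.png",im)
        P=cloud(c,d); k=r.get_calibration(c)
        for t in("carton","plate_top"):
            for q in r.pinpoint(c,t)[:1]: print(c,t,round(q["conf"],2),lane(world(c,q["at"])))
    s=r.get_state(); print("tcp lane",lane(s["tcp_pos"]),s["eef_rot"].round(2),s["contact_force"].round(1),s["time_s"])
E
python3 - <<'E'
from h import *
look(1)
im=cv2.imread("pics/side1.png"); 
cv2.imwrite("pics/s1.png",cv2.resize(im[120:330,140:420],None,fx=2.8,fy=2.8))
E
```

```text
top carton 0.89 [ 0.01  -0.001  0.037]
top plate_top 0.4 [-0.3621  0.0105  0.0027]
side carton 0.55 [ 0.0086 -0.0026  0.03  ]
tcp lane [-0.0545 -0.0191  0.1232] [-178.68   -0.49  -74.38] [-0.3  0.2  0.4] 4.0167
```

View pics/s1.png

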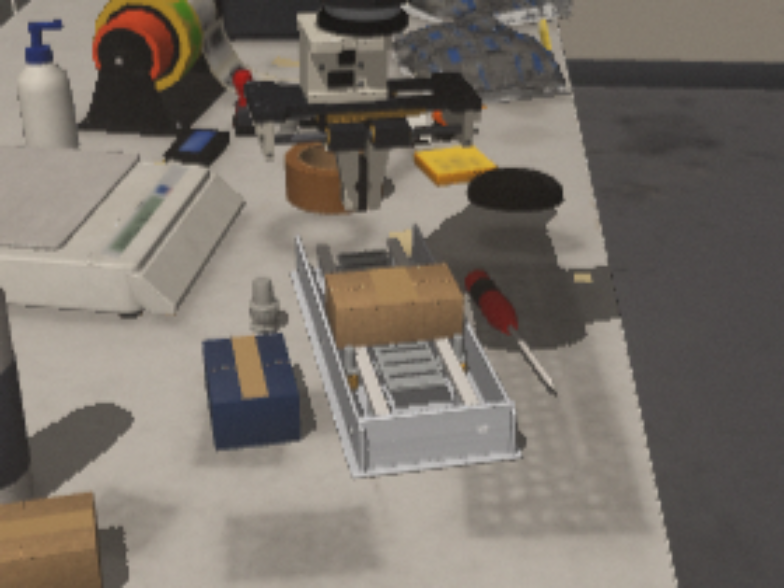

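Emit:
{"name": "send_rows", "arguments": {"motion": [{"travel": [0.006,0.01,0],"spin": 0.4},{"travel": [0.005,0.009,0],"spin": 0.3},{"travel": [0,0,0],"spin": 0}]}}

```text
time_s: 4.27
tcp_pos: [0.5679, -0.1536, 0.1262]
eef_rot: [-178.4, -0.5, -75.1]
contact_force: [-0.6, -0.5, -0.9]
gripper_width: 0.0005
```

```bash
python3 -c "
from h import *
s=r.get_state(); print(lane(s['tcp_pos']),s['eef_rot'],s['qd'].round(2),s['contact_force'])"
```

```text
[-0.0668 -0.0005  0.1262] [-178.37874284   -0.54233854  -75.0958819 ] [ 0.07 -0.58  0.98  0.24 -0.16 -0.26] [-0.56081682 -0.51238014 -0.8515205 ]
```

Emit:
{"name": "send_rows", "arguments": {"motion": [{"travel": [0,0,0.025],"spin": 0},{"travel": [0,0,0.025],"spin": 0},{"travel": [0,0,0.02],"spin": 0},{"travel": [0,0,0.005],"spin": 0}]}}

```text
time_s: 4.6
tcp_pos: [0.5729, -0.1559, 0.0555]
eef_rot: [-177.7, -0.7, -75.2]
contact_force: [-0.8, 0.8, 0.3]
gripper_width: 0.0
```

```bash
python3 -c "
from h import *
s=r.get_state(); print(lane(s['tcp_pos']),s['eef_rot'],s['qd'].round(2),s['contact_force'])"
```

```text
[-0.0703 -0.0048  0.0555] [-177.67884196   -0.73350277  -75.23942204] [-0.57  2.56 -1.61  0.7   5.94 -0.05] [-0.83982616  0.76968564  0.25879429]
```

Emit:
{"name": "send_rows", "arguments": {"motion": [{"travel": [-0.002,0.005,0.017],"spin": 0},{"travel": [0,0,0.012],"spin": 0},{"travel": [0,0,0.006],"spin": 0}]}}

```text
time_s: 4.85
tcp_pos: [0.5699, -0.1562, 0.022]
eef_rot: [-177.5, -0.8, -75.3]
contact_force: [-2.0, 4.0, 9.5]
gripper_width: 0.0004
```

```bash
python3 -c "
from h import *
s=r.get_state(); print(lane(s['tcp_pos']),s['eef_rot'],s['qd'].round(2),s['contact_force'])"
```

```text
[-0.0698 -0.0018  0.022 ] [-177.54265142   -0.80105762  -75.2667402 ] [-0.1   4.63 -2.94  0.03  7.9  -0.11] [-1.99249017  3.99888221  9.46570482]
```

Emit:
{"name": "send_rows", "arguments": {"motion": [{"travel": [0,0,0.005],"spin": 0},{"travel": [0,0,0.005],"spin": 0}]}}

```text
time_s: 5.02
tcp_pos: [0.5703, -0.1564, 0.0184]
eef_rot: [-177.6, -0.9, -75.1]
contact_force: [-29.4, 17.3, 81.1]
gripper_width: 0.0007
```

Emit:
{"name": "send_rows", "arguments": {"motion": [{"travel": [0,0,0.005],"spin": 0},{"travel": [0,0,0.005],"spin": 0}]}}

```text
time_s: 5.18
tcp_pos: [0.5701, -0.1562, 0.019]
eef_rot: [-177.5, -1.0, -75.0]
contact_force: [-15.7, 7.2, 39.3]
gripper_width: 0.0005
```

```bash
python3 - <<'E'
from h import *
look(2)
im=cv2.imread("pics/side2.png"); 
cv2.imwrite("pics/s2.png",cv2.resize(im[120:330,140:420],None,fx=2.8,fy=2.8))
E
```

```text
top carton 0.72 [ 0.0053 -0.0055  0.0339]
top plate_top 0.94 [-0.0235 -0.0002  0.0213]
side carton 0.55 [ 0.0108 -0.0002  0.0297]
side plate_top 0.9 [-0.0269 -0.0007  0.0161]
tcp lane [-0.0699 -0.002   0.0189] [-177.51   -0.97  -75.01] [-18.1   9.   42.4] 5.4833
```

View pics/s2.png

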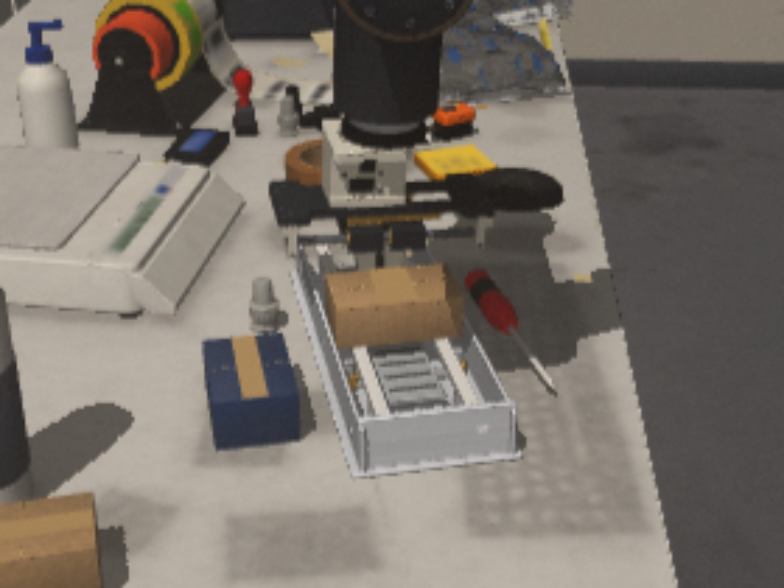

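The plate is at the bottom (TCP z 0.019). In the crop the studs are sunk and no longer stand in front of the carton, and the carton hasn't moved. Now I slide, with a lighter press.

Emit:
{"name": "send_rows", "arguments": {"motion": [{"travel": [-0.006,0.001,0.003],"spin": 0},{"travel": [-0.006,0.001,0.003],"spin": 0},{"travel": [-0.006,0,0.003],"spin": 0}]}}

```text
time_s: 5.73
tcp_pos: [0.5708, -0.1424, 0.0208]
eef_rot: [-176.7, -1.4, -74.9]
contact_force: [-1.4, -6.6, 8.8]
gripper_width: 0.001
```

```bash
python3 -c "
from h import *
s=r.get_state(); print(lane(s['tcp_pos']),s['eef_rot'],s['qd'].round(2),s['contact_force'])"
```

```text
[-0.0567 -0.0062  0.0208] [-176.67433673   -1.43354562  -74.85923561] [ 6.97 -2.1  -4.75  2.96  6.09 -8.73] [-1.35753179 -6.61733743  8.8165865 ]
```

Emit:
{"name": "send_rows", "arguments": {"motion": [{"travel": [-0.006,0.003,0.0045],"spin": 0},{"travel": [-0.006,0.002,0.0045],"spin": 0},{"travel": [-0.006,0.002,0.0045],"spin": 0}]}}

```text
time_s: 5.98
tcp_pos: [0.5712, -0.1322, 0.0194]
eef_rot: [-175.6, -2.2, -74.5]
contact_force: [-3.3, -17.9, 26.8]
gripper_width: 0.0002
```

```bash
python3 -c "
from h import *
s=r.get_state(); print(lane(s['tcp_pos']),s['eef_rot'],s['qd'].round(2),s['contact_force'])"
```

```text
[-0.0469 -0.0093  0.0194] [-175.61200043   -2.19736793  -74.51536594] [ 5.54 -2.47 -7.53  6.21  9.68 -9.11] [ -3.26491872 -17.9245435   26.80230386]
```

Emit:
{"name": "send_rows", "arguments": {"motion": [{"travel": [-0.008,0.01,0.004],"spin": 0},{"travel": [-0.008,0.008,0.004],"spin": 0}]}}

```text
time_s: 6.15
tcp_pos: [0.5645, -0.1239, 0.0199]
eef_rot: [-174.2, -2.8, -74.3]
contact_force: [4.7, -9.7, 13.8]
gripper_width: 0.0004
```

```bash
python3 -c "
from h import *
s=r.get_state(); print(lane(s['tcp_pos']),s['eef_rot'],s['qd'].round(2),s['contact_force'])"
```

```text
[-0.0372 -0.0049  0.0199] [-174.18833648   -2.78042724  -74.28097675] [  8.02  -6.6  -15.55   7.54  17.12 -12.79] [ 4.65514027 -9.69162069 13.79612621]
```

Tilt is building up because each row re-bases on a pose that is still lagging. I'll back off and lift before the carton reaches the studs. Then I'll use single rows followed by a settling wait.

Emit:
{"name": "send_rows", "arguments": {"motion": [{"travel": [0.012,0,-0.006],"spin": 0},{"travel": [0.006,0,-0.03],"spin": 0},{"travel": [0,0,-0.04],"spin": 0},{"travel": [0,0,-0.04],"spin": 0},{"travel": [0,0,-0.04],"spin": 0}]}}

```text
time_s: 6.57
tcp_pos: [0.5504, -0.1395, 0.1812]
eef_rot: [-174.3, -2.8, -74.3]
contact_force: [1.1, 0.6, -0.6]
gripper_width: 0.0005
```

```bash
cat >> h.py <<'E'
def st():
    s=r.get_state(); Q=R.from_euler('xyz',s["eef_rot"],degrees=True).as_matrix(); t=np.radians(TH)
    e=np.array([np.cos(t),np.sin(t),0]); n=np.array([-e[1],e[0],0])
    print(round(s["time_s"],2),lane(s["tcp_pos"]),"tip lean x,y deg",np.degrees([Q[:,2]@e,Q[:,2]@n]).round(2),"yaw",s["eef_rot"][2].round(2),"F",s["contact_force"].round(1))
def settle(n=4):
    st()
    for i in range(n): r.capture("side")
    st()
E
python3 -c "
from h import *
settle(2);settle(3)"
```

```text
6.57 [-0.0486  0.0127  0.1812] tip lean x,y deg [-2.71 -5.72] yaw -74.25 F [ 1.1  0.6 -0.6]
6.67 [-0.0499  0.0084  0.1877] tip lean x,y deg [-2.92 -6.46] yaw -74.21 F [ 0.8 -0.6  0.1]
6.67 [-0.0499  0.0084  0.1877] tip lean x,y deg [-2.92 -6.46] yaw -74.21 F [ 0.8 -0.6  0.1]
6.82 [-0.0484  0.0121  0.1795] tip lean x,y deg [-2.7  -5.82] yaw -74.25 F [ 1.1 -0.5 -0.8]
```

Emit:
{"name": "send_rows", "arguments": {"motion": [{"travel": [0,0,-0.04],"spin": 0}]}}

```text
time_s: 6.9
tcp_pos: [0.542, -0.138, 0.2115]
eef_rot: [-175.0, -2.5, -74.3]
contact_force: [-0.2, 0.1, -0.6]
gripper_width: 0.0002
```

```bash
python3 -c "
from h import *
for i in range(7): settle(1)" | awk 'NR%2==1'
```

```text
6.9 [-0.0451  0.0205  0.2115] tip lean x,y deg [-2.44 -5.05] yaw -74.31 F [-0.2  0.1 -0.6]
6.95 [-0.0472  0.0162  0.2242] tip lean x,y deg [-2.81 -5.85] yaw -74.22 F [ 3.5 -0.4 10.3]
7.0 [-0.0475  0.0145  0.2234] tip lean x,y deg [-2.84 -6.08] yaw -74.22 F [1.  0.  0.4]
7.05 [-0.047   0.0152  0.2211] tip lean x,y deg [-2.76 -5.98] yaw -74.25 F [-0.5  0.5 -0.6]
7.1 [-0.0466  0.016   0.2194] tip lean x,y deg [-2.7  -5.84] yaw -74.26 F [-0.3 -0.  -0.1]
7.15 [-0.0464  0.0166  0.2184] tip lean x,y deg [-2.67 -5.74] yaw -74.26 F [-0.7 -0.5 -0.9]
7.2 [-0.0464  0.0168  0.2179] tip lean x,y deg [-2.66 -5.69] yaw -74.26 F [ 0.2 -0.1 -0.1]
```

Emit:
{"name": "send_rows", "arguments": {"motion": [{"travel": [0,0.04,0],"spin": 0}]}}

```text
time_s: 7.33
tcp_pos: [0.5118, -0.1487, 0.2128]
eef_rot: [-174.4, -2.8, -74.1]
contact_force: [0.6, -1.2, 3.4]
gripper_width: 0.0005
```

```bash
python3 -c "
from h import *
for i in range(7): settle(1)" | awk 'NR%2==1'
```

```text
7.33 [-0.0477  0.0524  0.2128] tip lean x,y deg [-2.72 -5.64] yaw -74.14 F [ 0.6 -1.2  3.4]
7.38 [-0.0462  0.0636  0.2103] tip lean x,y deg [-2.51 -5.26] yaw -74.3 F [-12.1   0.5  -6.7]
7.43 [-0.0465  0.0616  0.2112] tip lean x,y deg [-2.54 -5.34] yaw -74.32 F [ 1.1 -0.3  0.5]
7.48 [-0.047   0.0592  0.2123] tip lean x,y deg [-2.61 -5.49] yaw -74.3 F [-0.   0.7  1. ]
7.53 [-0.0472  0.0577  0.213 ] tip lean x,y deg [-2.65 -5.57] yaw -74.28 F [0.9 0.3 0.5]
7.58 [-0.0473  0.0568  0.2133] tip lean x,y deg [-2.66 -5.62] yaw -74.27 F [ 0.6  0.6 -0.3]
7.63 [-0.0473  0.0564  0.2135] tip lean x,y deg [-2.67 -5.64] yaw -74.26 F [ 1.   0.3 -0.2]
```

Emit:
{"name": "send_rows", "arguments": {"motion": [{"travel": [0,-0.04,0],"spin": 0}]}}

```text
time_s: 7.77
tcp_pos: [0.5419, -0.139, 0.2169]
eef_rot: [-174.5, -2.7, -74.4]
contact_force: [-1.3, -0.6, -0.1]
gripper_width: 0.0006
```

```bash
python3 -c "
from h import *
for i in range(7): settle(1)" | awk 'NR%2==1'
```

```text
7.77 [-0.046   0.0208  0.2169] tip lean x,y deg [-2.57 -5.5 ] yaw -74.36 F [-1.3 -0.6 -0.1]
7.82 [-0.047   0.0103  0.218 ] tip lean x,y deg [-2.76 -5.76] yaw -74.2 F [13.3  0.5  6.9]
7.87 [-0.0468  0.0121  0.2175] tip lean x,y deg [-2.73 -5.71] yaw -74.18 F [-0.6  0.1 -0.1]
7.92 [-0.0464  0.0141  0.2169] tip lean x,y deg [-2.67 -5.62] yaw -74.19 F [-0.3  0.3 -1. ]
7.97 [-0.0462  0.0154  0.2167] tip lean x,y deg [-2.65 -5.57] yaw -74.22 F [-0.4 -0.2 -0.1]
8.02 [-0.0462  0.0162  0.2167] tip lean x,y deg [-2.64 -5.57] yaw -74.23 F [-0.6  0.3  0.1]
8.07 [-0.0463  0.0166  0.2169] tip lean x,y deg [-2.65 -5.59] yaw -74.24 F [-0.2  0.1 -0.8]
```

Emit:
{"name": "send_rows", "arguments": {"motion": [{"travel": [0,0,-0.041],"spin": 0},{"travel": [0,0,-0.041],"spin": 0},{"travel": [0,0,-0.041],"spin": 0},{"travel": [0,0,-0.041],"spin": 0},{"travel": [0,0,0],"spin": 0}]}}

```text
time_s: 8.53
tcp_pos: [0.523, -0.1364, 0.3843]
eef_rot: [-174.9, -2.7, -74.3]
contact_force: [1.2, -1.4, 2.1]
gripper_width: 0.0004
```

```bash
python3 -c "
from h import *
settle(2);settle(3)" | awk 'NR!=3'
```

```text
8.53 [-0.0387  0.0384  0.3843] tip lean x,y deg [-2.59 -5.15] yaw -74.33 F [ 1.2 -1.4  2.1]
8.63 [-0.0374  0.0396  0.3777] tip lean x,y deg [-2.35 -4.77] yaw -74.34 F [ 0.3 -0.  -1.4]
8.78 [-0.0371  0.0403  0.3738] tip lean x,y deg [-2.27 -4.4 ] yaw -74.32 F [ 0.4 -0.8 -0.3]
```

Emit:
{"name": "send_rows", "arguments": {"motion": [{"travel": [0,0,0.041],"spin": 0}]}}

```text
time_s: 8.87
tcp_pos: [0.527, -0.137, 0.3394]
eef_rot: [-175.1, -2.6, -74.3]
contact_force: [2.8, 0.0, 1.0]
gripper_width: 0.0001
```

```bash
python3 -c "
from h import *
settle(2);settle(3)" | awk 'NR!=3'
```

```text
8.87 [-0.0402  0.0347  0.3394] tip lean x,y deg [-2.53 -4.97] yaw -74.31 F [2.8 0.  1. ]
8.97 [-0.0373  0.0403  0.3265] tip lean x,y deg [-2.04 -3.79] yaw -74.34 F [-0.8  0.7 -0.8]
9.12 [-0.0391  0.0371  0.334 ] tip lean x,y deg [-2.32 -4.35] yaw -74.31 F [-0.5 -1.   1.1]
```

Emit:
{"name": "send_rows", "arguments": {"motion": [{"travel": [0,0,0.041],"spin": 0}]}}

```text
time_s: 9.2
tcp_pos: [0.5326, -0.1381, 0.3022]
eef_rot: [-174.9, -2.7, -74.3]
contact_force: [2.1, -0.0, 1.7]
gripper_width: 0.0002
```

```bash
python3 -c "
from h import *
settle(2)" | tail -1
```

```text
9.3 [-0.04    0.0354  0.2901] tip lean x,y deg [-2.19 -4.05] yaw -74.33 F [-1.   0.3 -1.3]
```

Emit:
{"name": "send_rows", "arguments": {"motion": [{"travel": [0,0,0.041],"spin": 0}]}}

```text
time_s: 9.38
tcp_pos: [0.5339, -0.1385, 0.2599]
eef_rot: [-175.3, -2.6, -74.3]
contact_force: [2.1, 0.1, 2.1]
gripper_width: 0.0001
```

```bash
python3 -c "
from h import *
settle(2)" | tail -1
```

```text
9.48 [-0.0409  0.0342  0.2491] tip lean x,y deg [-2.08 -3.72] yaw -74.35 F [-1.1 -0.6 -0.7]
```

Emit:
{"name": "send_rows", "arguments": {"motion": [{"travel": [0,0,0.041],"spin": 0}]}}

```text
time_s: 9.57
tcp_pos: [0.5358, -0.1389, 0.2188]
eef_rot: [-175.6, -2.5, -74.3]
contact_force: [3.4, 0.4, 1.5]
gripper_width: 0.0003
```

```bash
python3 -c "
from h import *
settle(2)" | tail -1
```

```text
9.67 [-0.0419  0.0328  0.2084] tip lean x,y deg [-2.   -3.44] yaw -74.37 F [-1.2  0.1 -0.2]
```

Emit:
{"name": "send_rows", "arguments": {"motion": [{"travel": [0,-0.01,0.032],"spin": 0.5}]}}

```text
time_s: 9.75
tcp_pos: [0.5447, -0.1368, 0.1851]
eef_rot: [-176.0, -2.3, -74.8]
contact_force: [2.2, 0.3, 2.2]
gripper_width: 0.0001
```

```bash
python3 -c "
from h import *
settle(2)" | tail -1
```

```text
9.85 [-0.0429  0.0205  0.177 ] tip lean x,y deg [-1.99 -3.29] yaw -74.87 F [-0.4 -0.6 -0.9]
```

Emit:
{"name": "send_rows", "arguments": {"motion": [{"travel": [0,0,-0.041],"spin": 0},{"travel": [0,0,-0.041],"spin": 0},{"travel": [0,0,-0.041],"spin": 0},{"travel": [0,0,-0.041],"spin": 0},{"travel": [0,0,0],"spin": 0}]}}

```text
time_s: 10.27
tcp_pos: [0.5306, -0.1352, 0.3571]
eef_rot: [-176.6, -2.4, -74.8]
contact_force: [1.0, -0.8, 2.1]
gripper_width: 0.0006
```

```bash
python3 -c "
from h import *
settle(5)" | tail -1
```

```text
10.52 [-0.0376  0.0332  0.3456] tip lean x,y deg [-2.06 -2.66] yaw -74.78 F [-0.1  0.9 -1.2]
```

Emit:
{"name": "send_rows", "arguments": {"motion": [{"travel": [0,0,0.041],"spin": 0}]}}

```text
time_s: 10.6
tcp_pos: [0.5332, -0.1358, 0.3119]
eef_rot: [-176.7, -2.4, -74.7]
contact_force: [3.1, 0.2, 0.4]
gripper_width: 0.0003
```

```bash
python3 -c "
from h import *
settle(2)" | tail -1
```

```text
10.7 [-0.0379  0.0343  0.2995] tip lean x,y deg [-1.87 -2.14] yaw -74.8 F [-0.7  0.7 -2. ]
```

Emit:
{"name": "send_rows", "arguments": {"motion": [{"travel": [0,0,0.041],"spin": 0}]}}

```text
time_s: 10.78
tcp_pos: [0.5318, -0.1364, 0.2693]
eef_rot: [-177.4, -2.2, -74.7]
contact_force: [4.5, 0.7, 2.3]
gripper_width: 0.0002
```

```bash
python3 -c "
from h import *
settle(2)" | tail -1
```

```text
10.88 [-0.0383  0.0355  0.2587] tip lean x,y deg [-1.7 -1.6] yaw -74.82 F [-0.  -0.6 -0.1]
```

Emit:
{"name": "send_rows", "arguments": {"motion": [{"travel": [0,0,0.041],"spin": 0}]}}

```text
time_s: 10.97
tcp_pos: [0.5315, -0.137, 0.2288]
eef_rot: [-177.9, -2.0, -74.7]
contact_force: [4.2, 0.1, 1.1]
gripper_width: 0.0002
```

```bash
python3 -c "
from h import *
settle(2)" | tail -1
```

```text
11.07 [-0.0389  0.0365  0.2186] tip lean x,y deg [-1.59 -1.17] yaw -74.85 F [-0.5 -0.5 -0.5]
```

Emit:
{"name": "send_rows", "arguments": {"motion": [{"travel": [0,0,0.041],"spin": 0}]}}

```text
time_s: 11.15
tcp_pos: [0.5315, -0.1376, 0.188]
eef_rot: [-178.2, -1.9, -74.7]
contact_force: [2.0, 0.1, 1.7]
gripper_width: 0.0005
```

```bash
python3 -c "
from h import *
settle(2)" | tail -1
```

```text
11.25 [-0.0396  0.0372  0.178 ] tip lean x,y deg [-1.51 -0.82] yaw -74.86 F [-1.6  1.  -0.4]
```

Emit:
{"name": "send_rows", "arguments": {"motion": [{"travel": [0.019,-0.037,0],"spin": 0.3}]}}

```text
time_s: 11.33
tcp_pos: [0.5599, -0.1453, 0.1813]
eef_rot: [-179.4, -1.4, -75.1]
contact_force: [0.2, 1.1, 0.9]
gripper_width: 0.0007
```

```bash
python3 -c "
from h import *
settle(4)" | tail -1
```

```text
11.53 [-0.0591 -0.0018  0.1818] tip lean x,y deg [-1.59 -0.89] yaw -75.15 F [-0.8  0.   0.2]
```

Emit:
{"name": "send_rows", "arguments": {"motion": [{"travel": [0,0,0.041],"spin": 0}]}}

```text
time_s: 11.62
tcp_pos: [0.574, -0.1473, 0.1503]
eef_rot: [-178.3, -1.9, -75.1]
contact_force: [2.3, -0.3, 0.7]
gripper_width: 0.0003
```

```bash
python3 -c "
from h import *
settle(2)" | tail -1
```

```text
11.72 [-0.0595 -0.0004  0.1393] tip lean x,y deg [-1.49 -0.65] yaw -75.19 F [-1.3  0.3 -0.7]
```

Emit:
{"name": "send_rows", "arguments": {"motion": [{"travel": [0,0,0.041],"spin": 0}]}}

```text
time_s: 11.8
tcp_pos: [0.5721, -0.1479, 0.1078]
eef_rot: [-178.7, -1.8, -75.1]
contact_force: [3.6, 0.4, 0.4]
gripper_width: 0.0003
```

```bash
python3 -c "
from h import *
settle(4)" | tail -1
```

```text
12.0 [-0.0609 -0.0014  0.1016] tip lean x,y deg [-1.55 -0.66] yaw -75.14 F [ 0.3 -0.1  1.2]
```

Emit:
{"name": "send_rows", "arguments": {"motion": [{"travel": [0,0.001,0.041],"spin": 0}]}}

```text
time_s: 12.08
tcp_pos: [0.5743, -0.1491, 0.0704]
eef_rot: [-178.5, -1.9, -75.0]
contact_force: [2.5, 0.1, -0.0]
gripper_width: 0.0003
```

```bash
python3 -c "
from h import *
settle(3)" | tail -1
```

```text
12.23 [-0.0621 -0.0006  0.0619] tip lean x,y deg [-1.56 -0.6 ] yaw -75.12 F [-0.6  0.   1.4]
```

Emit:
{"name": "send_rows", "arguments": {"motion": [{"travel": [0,0.001,0.022],"spin": 0}]}}

```text
time_s: 12.32
tcp_pos: [0.5708, -0.15, 0.0463]
eef_rot: [-178.9, -1.8, -75.0]
contact_force: [1.6, 0.6, 0.9]
gripper_width: 0.0002
```

```bash
python3 -c "
from h import *
settle(4)" | tail -1
```

```text
12.52 [-0.063  -0.001   0.0423] tip lean x,y deg [-1.61 -0.7 ] yaw -75.09 F [0.4 0.3 0.4]
```

Emit:
{"name": "send_rows", "arguments": {"motion": [{"travel": [0,0.001,0.018],"spin": 0}]}}

```text
time_s: 12.6
tcp_pos: [0.5704, -0.1505, 0.0294]
eef_rot: [-178.9, -1.7, -75.0]
contact_force: [-0.5, 3.6, 6.3]
gripper_width: 0.0006
```

```bash
python3 -c "
from h import *
settle(4)"
```

```text
12.6 [-0.0644 -0.0037  0.0294] tip lean x,y deg [-1.74 -1.11] yaw -75.02 F [-0.5  3.6  6.3]
12.8 [-0.064  -0.0023  0.0271] tip lean x,y deg [-1.69 -0.9 ] yaw -75.04 F [0.7 1.5 6.2]
```

Emit:
{"name": "send_rows", "arguments": {"motion": [{"travel": [0,0.002,0.012],"spin": 0}]}}

```text
time_s: 12.88
tcp_pos: [0.5696, -0.151, 0.0192]
eef_rot: [-178.9, -1.8, -75.0]
contact_force: [-3.4, 7.6, 15.4]
gripper_width: 0.0004
```

```bash
python3 -c "
from h import *
settle(4)"
```

```text
12.88 [-0.0647 -0.0029  0.0192] tip lean x,y deg [-1.76 -1.16] yaw -74.99 F [-3.4  7.6 15.4]
13.08 [-0.0647 -0.0029  0.0193] tip lean x,y deg [-1.77 -1.16] yaw -74.97 F [-3.7  4.4 17.1]
```

Emit:
{"name": "send_rows", "arguments": {"motion": [{"travel": [-0.015,0.003,0.004],"spin": 0}]}}

```text
time_s: 13.17
tcp_pos: [0.5673, -0.139, 0.0193]
eef_rot: [-178.5, -2.0, -74.9]
contact_force: [3.9, -9.5, 15.4]
gripper_width: 0.0007
```

```bash
python3 -c "
from h import *
settle(1);settle(2)"
```

```text
13.17 [-0.0525 -0.0037  0.0193] tip lean x,y deg [-1.97 -1.53] yaw -74.91 F [ 3.9 -9.5 15.4]
13.22 [-0.0503 -0.0036  0.0194] tip lean x,y deg [-1.96 -1.6 ] yaw -74.89 F [ 1.4 -2.  13.2]
13.22 [-0.0503 -0.0036  0.0194] tip lean x,y deg [-1.96 -1.6 ] yaw -74.89 F [ 1.4 -2.  13.2]
13.32 [-0.0505 -0.0036  0.0193] tip lean x,y deg [-1.92 -1.56] yaw -74.85 F [ 0.1  1.7 15.5]
```

Emit:
{"name": "send_rows", "arguments": {"motion": [{"travel": [-0.015,0.004,0.004],"spin": 0}]}}

```text
time_s: 13.4
tcp_pos: [0.5639, -0.1251, 0.0194]
eef_rot: [-178.0, -2.1, -74.8]
contact_force: [3.7, -9.6, 14.3]
gripper_width: 0.0006
```

```bash
python3 -c "
from h import *
settle(2)"
```

```text
13.4 [-0.0382 -0.0039  0.0194] tip lean x,y deg [-2.11 -1.99] yaw -74.78 F [ 3.7 -9.6 14.3]
13.5 [-0.0362 -0.0038  0.0194] tip lean x,y deg [-2.07 -2.03] yaw -74.72 F [ 1.3  1.1 13.4]
```

Emit:
{"name": "send_rows", "arguments": {"motion": [{"travel": [-0.015,0.004,0.004],"spin": 0}]}}

```text
time_s: 13.58
tcp_pos: [0.5605, -0.1111, 0.0194]
eef_rot: [-177.6, -2.3, -74.6]
contact_force: [3.6, -10.1, 14.8]
gripper_width: 0.0006
```

```bash
python3 -c "
from h import *
settle(2); look(3)"
```

```text
13.58 [-0.0238 -0.0043  0.0194] tip lean x,y deg [-2.27 -2.47] yaw -74.64 F [  3.6 -10.1  14.8]
13.68 [-0.0218 -0.0041  0.0195] tip lean x,y deg [-2.22 -2.52] yaw -74.59 F [ 1.1  0.6 14.8]
top carton 0.75 [0.0243 0.0019 0.034 ]
side carton 0.88 [0.0311 0.001  0.0322]
side plate_top 0.32 [ 0.067  -0.1345 -0.0021]
tcp lane [-0.0219 -0.0041  0.0194] [-177.53   -2.21  -74.62] [ 0.2  1.9 16.9] 13.9833
```

Emit:
{"name": "send_rows", "arguments": {"motion": [{"travel": [-0.015,0.006,0.0045],"spin": 0.3}]}}

```text
time_s: 14.07
tcp_pos: [0.5566, -0.0977, 0.0194]
eef_rot: [-177.0, -2.4, -74.8]
contact_force: [6.2, -13.8, 21.2]
gripper_width: 0.0005
```

```bash
python3 -c "
from h import *
settle(2)"
```

```text
14.07 [-0.0099 -0.0039  0.0194] tip lean x,y deg [-2.39 -3.03] yaw -74.82 F [  6.2 -13.8  21.2]
14.17 [-0.0079 -0.0036  0.0195] tip lean x,y deg [-2.35 -3.1 ] yaw -74.78 F [ 3.2 -2.  17.4]
```

Emit:
{"name": "send_rows", "arguments": {"motion": [{"travel": [-0.015,0.006,0.0045],"spin": 0.3}]}}

```text
time_s: 14.25
tcp_pos: [0.5528, -0.0841, 0.0195]
eef_rot: [-176.3, -2.6, -75.0]
contact_force: [5.3, -13.3, 20.3]
gripper_width: 0.0003
```

```bash
python3 -c "
from h import *
settle(2)"
```

```text
14.25 [ 0.0043 -0.0037  0.0195] tip lean x,y deg [-2.55 -3.67] yaw -74.97 F [  5.3 -13.3  20.3]
14.35 [ 0.0062 -0.0034  0.0195] tip lean x,y deg [-2.51 -3.74] yaw -74.93 F [ 2.9 -1.  17.7]
```

Emit:
{"name": "send_rows", "arguments": {"motion": [{"travel": [-0.015,0.005,0.0045],"spin": 0.2}]}}

```text
time_s: 14.43
tcp_pos: [0.5497, -0.0701, 0.0195]
eef_rot: [-175.7, -2.7, -75.0]
contact_force: [4.5, -16.0, 21.9]
gripper_width: 0.0006
```

```bash
python3 - <<'E'
from h import *
settle(2);look(4)
im=cv2.imread("pics/side4.png"); 
cv2.imwrite("pics/s4.png",cv2.resize(im[120:330,140:420],None,fx=2.8,fy=2.8))
E
```

```text
14.43 [ 0.0186 -0.0043  0.0195] tip lean x,y deg [-2.69 -4.28] yaw -75.03 F [  4.5 -16.   21.9]
14.53 [ 0.0205 -0.0041  0.0196] tip lean x,y deg [-2.64 -4.35] yaw -74.99 F [ 1.7 -1.9 20.8]
top plate_top 0.7 [-0.0198  0.0001  0.0226]
side carton 0.88 [0.0737 0.     0.0329]
side plate_top 0.79 [-0.0238 -0.0064  0.012 ]
tcp lane [ 0.0204 -0.0042  0.0195] [-175.68   -2.63  -75.01] [-0.2  0.8 22.8] 14.8333
```

View pics/s4.png

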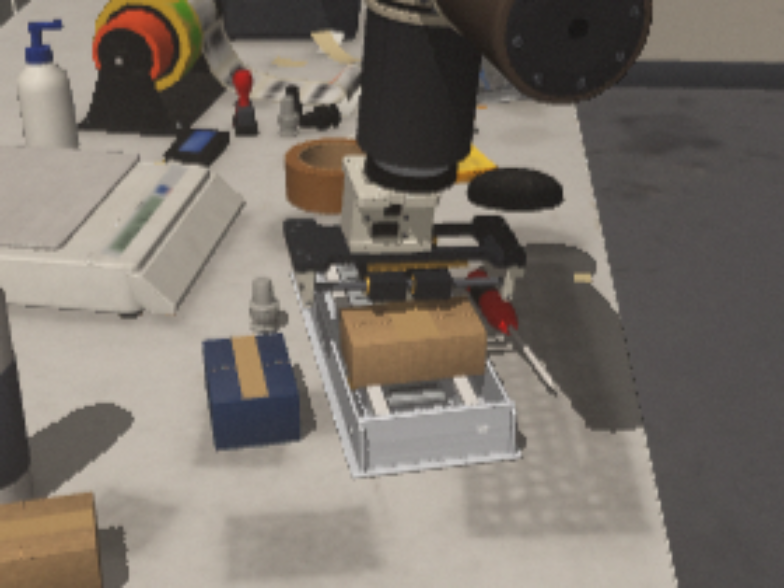

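The carton lies flat and is about 70 mm along the lane, with the plate still at the bottom. I carry on.

Emit:
{"name": "send_rows", "arguments": {"motion": [{"travel": [-0.015,0.005,0.004],"spin": 0.1}]}}

```text
time_s: 14.92
tcp_pos: [0.5464, -0.056, 0.0197]
eef_rot: [-175.2, -2.8, -75.0]
contact_force: [3.9, -12.5, 16.7]
gripper_width: 0.0004
```

```bash
python3 -c "
from h import *
settle(2)"
```

```text
14.92 [ 0.0331 -0.0047  0.0197] tip lean x,y deg [-2.74 -4.83] yaw -75.05 F [  3.9 -12.5  16.7]
15.02 [ 0.0351 -0.0046  0.0197] tip lean x,y deg [-2.7 -4.9] yaw -74.99 F [ 0.8 -0.1 19.6]
```

Emit:
{"name": "send_rows", "arguments": {"motion": [{"travel": [-0.015,0.005,0.004],"spin": 0.1}]}}

```text
time_s: 15.1
tcp_pos: [0.543, -0.0415, 0.0197]
eef_rot: [-174.6, -2.9, -75.0]
contact_force: [5.5, -13.7, 20.0]
gripper_width: 0.0007
```

```bash
python3 - <<'E'
from h import *
settle(2);look(5)
_,d=r.capture("side"); P=cloud("side",d); t=np.radians(TH); e=np.array([np.cos(t),np.sin(t)]); n=np.array([-e[1],e[0]])
x=(P[...,:2]-LC)@e; y=(P[...,:2]-LC)@n
q=(d>0)&(x>.04)&(x<.16)&(abs(y)<.03)&(P[...,2]>.052)&(P[...,2]<.068); print("carton front face x",np.percentile(x[q],[20,50,80]).round(4))
E
```

```text
15.1 [ 0.048  -0.0051  0.0197] tip lean x,y deg [-2.83 -5.41] yaw -75.01 F [  5.5 -13.7  20. ]
15.2 [ 0.0499 -0.005   0.0197] tip lean x,y deg [-2.78 -5.48] yaw -74.96 F [ 1.1 -0.9 20.6]
top plate_top 0.59 [-0.0239 -0.0002  0.021 ]
side carton 0.88 [0.1019 0.0005 0.0314]
side plate_top 0.5 [-0.0263 -0.0044  0.0147]
tcp lane [ 0.0498 -0.005   0.0197] [-174.55   -2.78  -74.97] [-0.4  0.8 23.8] 15.5
carton front face x [0.1315 0.1327 0.1341]
```

Emit:
{"name": "send_rows", "arguments": {"motion": [{"travel": [-0.01,0.004,0.004],"spin": 0}]}}

```text
time_s: 15.63
tcp_pos: [0.5412, -0.0315, 0.0198]
eef_rot: [-174.1, -2.9, -74.9]
contact_force: [3.6, -13.9, 20.0]
gripper_width: 0.0007
```

```bash
python3 -c "
from h import *
settle(4)"
```

```text
15.63 [ 0.0581 -0.0059  0.0198] tip lean x,y deg [-2.86 -5.89] yaw -74.91 F [  3.6 -13.9  20. ]
15.83 [ 0.0592 -0.0059  0.0197] tip lean x,y deg [-2.81 -5.94] yaw -74.87 F [-0.8 -2.5 21.9]
```

Emit:
{"name": "send_rows", "arguments": {"motion": [{"travel": [0.012,0.004,0],"spin": 0}]}}

```text
time_s: 15.92
tcp_pos: [0.5434, -0.0413, 0.0235]
eef_rot: [-173.7, -2.9, -74.7]
contact_force: [-0.8, 5.0, 7.6]
gripper_width: 0.0003
```

```bash
python3 -c "
from h import *
settle(3)"
```

```text
15.92 [ 0.0481 -0.0056  0.0235] tip lean x,y deg [-2.82 -6.3 ] yaw -74.75 F [-0.8  5.   7.6]
16.07 [ 0.0466 -0.0054  0.0238] tip lean x,y deg [-2.86 -6.32] yaw -74.83 F [ 3.  -2.6  7.1]
```

Emit:
{"name": "send_rows", "arguments": {"motion": [{"travel": [0.006,0,-0.02],"spin": 0},{"travel": [0.006,0,-0.04],"spin": 0},{"travel": [0,0,-0.04],"spin": 0},{"travel": [0,0,-0.04],"spin": 0}]}}

```text
time_s: 16.4
tcp_pos: [0.5272, -0.0531, 0.1673]
eef_rot: [-174.3, -3.0, -74.8]
contact_force: [1.7, -0.2, -1.2]
gripper_width: 0.0001
```

```bash
python3 - <<'E'
from h import *
settle(4);look(6)
_,d=r.capture("side"); P=cloud("side",d); t=np.radians(TH); e=np.array([np.cos(t),np.sin(t)]); n=np.array([-e[1],e[0]])
x=(P[...,:2]-LC)@e; y=(P[...,:2]-LC)@n
q=(d>0)&(x>.04)&(x<.165)&(abs(y)<.03)&(P[...,2]>.052)&(P[...,2]<.068); print("carton front face x",np.percentile(x[q],[20,50,80]).round(4))
im=cv2.imread("pics/side6.png"); 
cv2.imwrite("pics/s6.png",cv2.resize(im[120:330,140:420],None,fx=2.8,fy=2.8))
for t in("screwdriver","blue_carton","connector","tape_brown","mouse"):
    for q in r.pinpoint("side",t)[:1]: print(t,world("side",q["at"]).round(3))
E
```

```text
16.4 [0.0408 0.0131 0.1673] tip lean x,y deg [-2.91 -5.74] yaw -74.82 F [ 1.7 -0.2 -1.2]
16.6 [0.0411 0.0113 0.1676] tip lean x,y deg [-2.89 -6.07] yaw -74.82 F [ 0.3 -0.2 -0. ]
top plate_top 0.58 [-0.0212  0.0016  0.0372]
side carton 0.58 [0.1108 0.0026 0.0315]
side plate_top 0.92 [-0.023  -0.0058  0.0276]
tcp lane [0.0411 0.0126 0.1632] [-174.36   -2.96  -74.8 ] [0.7 0.5 0.5] 16.9
carton front face x [0.1395 0.1409 0.1422]
screwdriver [ 0.447 -0.119 -0.002]
blue_carton [ 0.665  0.009 -0.001]
connector [ 0.676 -0.128 -0.005]
tape_brown [ 0.634 -0.446  0.002]
mouse [ 0.43  -0.435  0.002]
```

View pics/s6.png

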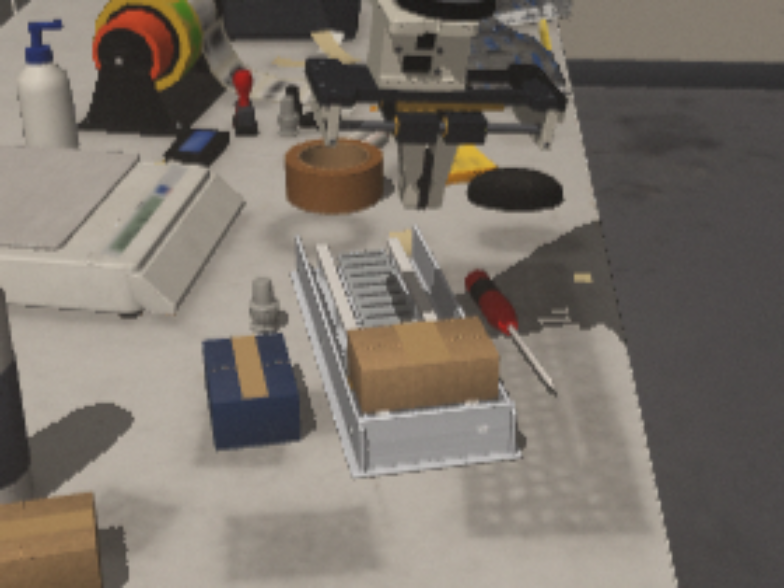

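The carton is flat near the end wall, centred about 108 mm along the lane, and the bystanders are where they were. I check the plate height and then hand in.

```bash
python3 - <<'E'
from h import *
t=np.radians(TH); e=np.array([np.cos(t),np.sin(t)]); n=np.array([-e[1],e[0]])
_,d=r.capture("side"); P=cloud("side",d)
x=(P[...,:2]-LC)@e; y=(P[...,:2]-LC)@n
z=P[...,2]; f=lambda w:np.median(z[w&(d>0)]).round(4)
print("plate",f((abs(y)<.02)&(x>-.13)&(x<-.05)&(z>.01)),"rail",f((abs(abs(y)-.036)<.004)&(x>-.13)&(x<-.05)&(z>.01)))
r.close_job(); st()
E
```

```text
plate 0.0308 rail 0.0324
the job is handed in; nothing more can be done
the job is handed in; nothing more can be done
```

The carton is past the studs and the job is handed in. I pressed the plate to the bottom behind the carton and pushed in short steps with the plate held down. Then I backed the finger off and lifted it clear.

**Last checks**
- **Carton:** it lies flat, with its centre about 108 mm along the lane (85 to 137 mm needed). Depth put its front face at 141 mm, and the side camera's network gave 111 mm for the centre.
- **Plate:** it is up again. Its top measured about 1.6 mm below the rail tops, against 2 mm nominal.
- **Gripper:** it is clear of everything, with the TCP at a height of about 0.16 m and the measured force near zero.
- **Bystanders:** the screwdriver, blue carton and connector show no movement beyond a few millimetres of measuring noise. I measured the tape and mouse only at the end, so I have no start positions to compare; in the pictures they look unmoved.

**What went wrong or disagreed**
- **Press force:** the first press peaked at about 81 N at the wrist (limit 120 N). The later presses read 13 to 24 N.
- **Tool tilt:** on the first try the tool tilted further with each row. I backed off before the carton reached the studs, took most of the tilt out and pressed again. The tool still leaned about 6° by the end of the push.
- **Plate networks:** the top camera put the plate at 37 mm and the side camera at 28 mm at the end, so I relied on the depth reading instead.

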